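# Unstack the weights and load the hanger

### The job

Take the two piles of weights apart. Stand each brass knob weight in the wooden rest whose well fits it, the stout one in the wide well and the slim one in the narrow well, and load both slotted steel discs on the weight hanger, flat over its rod, the larger disc beneath and the smaller on it, with their slots facing a quarter turn or more apart so that they cannot slide off together. Leave the amber bottle standing where it is.

Things in the scene. Friction and masses are not known exactly. Their poses are not given: they have to be found in the camera images.
- stout_weight_centre (a point): the stout brass knob weight: upright cylindrical body 36 mm across and 42 mm high with a small knob (17 mm across) above it, 58 mm high in all; stands at the start on one of the two slotted discs. Point at its centre, half-way up (29 mm above its foot); z up.
- slim_weight_centre (a point): the slim brass knob weight: upright cylindrical body 24 mm across and 42 mm high with a small knob (17 mm across) above it, 58 mm high in all; stands at the start on one of the two slotted discs. Point at its centre, half-way up (29 mm above its foot); z up.
- large_disc_centre (a point): the larger slotted steel disc 66 mm across, 24 mm thick, with one radial slot 18 mm wide running from 9 mm behind the centre out through the rim; lies flat on the bench at the start with a knob weight on top. Point at its centre, half-way through the thickness (12 mm above its underside); z up, x from the centre along the slot to its open mouth. Grip it across the slot's direction (over the full diameter, along y).
- small_disc_centre (a point): the smaller slotted steel disc 54 mm across, 24 mm thick, with one radial slot 18 mm wide running from 9 mm behind the centre out through the rim; lies flat on the bench at the start with a knob weight on top. Point at its centre, half-way through the thickness (12 mm above its underside); z up, x from the centre along the slot to its open mouth. Grip it across the slot's direction (over the full diameter, along y).
- large_disc_mouth (a point): the mouth of the larger disc's slot: on its rim, 33 mm from its centre along its x, half-way through the thickness
- small_disc_mouth (a point): the mouth of the smaller disc's slot: on its rim, 27 mm from its centre along its x, half-way through the thickness
- hanger: fixed steel weight hanger: square dark foot plate 78 x 78 x 10 mm on the bench, on it a short neck and a round carrier plate 46 mm across whose top is 30 mm above the bench, and from its middle an upright rod 7 mm thick that ends 88 mm above the bench. Discs are lowered over the rod, which passes through the slots, and lie on the carrier plate. Origin at the centre of the foot's underside on the bench, z up along the rod.
- wide_rest: fixed square wooden block 84 x 84 x 14 mm with a round flat-bottomed well in the middle of its top, 46 mm across and 6 mm deep, so that the well's floor is 8 mm above the bench. Origin at the centre of its underside, z up. Told from the other block by the wider well and its larger outline.
- narrow_rest: fixed square wooden block 64 x 64 x 14 mm with a round flat-bottomed well in the middle of its top, 34 mm across and 6 mm deep, so that the well's floor is 8 mm above the bench. Origin at the centre of its underside, z up. Told from the other block by the narrower well and its smaller outline.
- amber_bottle_centre (a point): loose small amber bottle with a screw cap, 42 mm across and 78 mm high, standing among the work; not to be moved. Point at its centre, 39 mm above the bench.
There are look-alikes about, which are no part of the job. What is shaped like the part that bears large_disc_centre but turquoise is not meant.

How it is judged:
At the end, for the whole second after the job is handed in: Each weight upright on its own well's floor, within 8 mm of the centre; larger disc flat on the carrier plate, smaller flat on it, within 12 mm of the rod axis, slot mouths over 34 mm apart (70 deg); heights within 4 mm; all released, at rest; amber bottle upright within 30 mm of its start (horizontal distance between stout_weight_centre and wide_rest below 0.008 m and z of stout_weight_centre in the frame of wide_rest between 0.033 and 0.041 m and angle between each of stout_weight_centre, slim_weight_centre, large_disc_centre, small_disc_centre's own z axis and vertical below 0.12 rad and horizontal distance between slim_weight_centre and narrow_rest below 0.008 m and z of slim_weight_centre in the frame of narrow_rest between 0.033 and 0.041 m and horizontal distance between each of large_disc_centre, small_disc_centre and hanger below 0.012 m and z of large_disc_centre in the frame of hanger between 0.038 and 0.046 m and z of small_disc_centre in the frame of hanger between 0.062 and 0.07 m and horizontal distance between large_disc_mouth and small_disc_mouth above 0.034 m and linear speed of each of stout_weight, slim_weight, large_disc, small_disc below 0.02 m/s and distance of amber_bottle_centre from where it was at the start of the episode below 0.03 m and angle between amber_bottle_centre's own z axis and vertical below 0.2 rad); the robot touches nothing.
It fails at once if the amber bottle is knocked over (angle between amber_bottle_centre's own z axis and vertical above 0.5 rad).
It also fails if it takes over 118 s, if anything falls off the work surface, if the arm or the gripper's body presses on something with over 40 N, if the wrist force passes 120 N, or if a joint passes its speed limit or range.

### The arm

A 7-joint arm with a two-finger parallel gripper is mounted at the origin on the work surface; the furniture and walls round the work are solid. World frame = base frame: x ahead of the robot, y to its left, z up, the work surface at z = 0. Lengths are in m, angles in rad, forces in N, time in s.
With the tool pointing down it reaches from about 0.425 to 0.95 m from the base axis. Payload 16.7 kg.
Tool frame: the origin (TCP) lies midway between the tips of the shut fingers; the grasp point (between the pads) lies 19 mm behind it; z points along the fingers, y is the line along which they close (so a half turn about z gives the same grasp; the last joint's range is limited). The gripper opens to 94 mm and grips with 3 to 60 N. Pads are 16 mm wide; open, the fingers measure 119 mm over their backs; the gripper's body (75 mm by 177 mm) begins 78 mm behind the grasp point.
Start: joints at [1.2, 0.426, 0.074, 1.606, -0.034, 1.111, -0.067], TCP at [0.148, -0.658, 0.205] pointing down, gripper open.
Joint ranges: [-2.85, 2.85], [-0.5, 2.14], [-1.23, 1.37], [0.21, 2.46], [-1.02, 4.16], [0.16, 2.05], [-2.73, 2.73]. Speed limits (rad/s): [1.89, 1.89, 2.39, 2.39, 3.01, 3.01, 3.01].

### API

Orientations are given as a 3x3 rotation matrix whose columns are the frame's x, y, z axes.
In Python, from cell import monitor, optics, arm gives the robot as it stands.
- The arm moves only by the shell command python3 -m jog 'ROWS'. ROWS is JSON, a list of rows, each an object of numbers: "x", "y", "z": the shift along the tool's x, y, z in mm; "wx", "wy", "wz": the turn, a rotation vector about the tool's x, y, z in degrees; "jaw": the closure in counts, from 0 (fully open) to 255 (shut). A call has exactly 8 rows; each row shifts and turns the commanded pose from where the row before left it, along the tool's axes as they then stand; what a row does not reach is not made up. A row lasts 1/8 s, in which the tool goes at most 62.5 mm and 10.7 degrees, less where a joint would pass 70% of its speed; a pose out of reach is approached as far as the arm can. A call with a gripper value outside its range is refused whole. The fingers move at their own pace and stop on an object; the grip force is fixed at half the most. Time passes only in rows, so rows that do not move let the fingers close, or fill a call up. It gives the time, the measured TCP pose, the force, the opening and the grip force at its end, in the units of the state.
- monitor.get_state(): the state, without advancing time (a new reading comes with each control period).
- optics.capture(name): name is "side" or "top"; returns a dict with "img" (420x560x3 uint8, blue, green, red), "fx", "fy", "cx", "cy" (pixels), "k1" (the pictures are not rectified: a ray, as slopes to the right and down, at radius r is drawn at 1 + k1 r^2 times it, then the intrinsics apply), "cam_to_world" (4x4, takes a point from camera to world coordinates). Camera axes: x right, y up, looking along -z (the intrinsics and any distortion apply to the point x, -y, -z); pixel columns grow to the right and rows downward; lengths in m; the calibration is good to about 2 mm. A picture is of the moment at which its call begins. There is no depth.
- arm.job_done(): hands the job in; it is judged then, once.
The state is a dict: "time": time; "qpos": joint angles; "joint_velocities": joint speeds; "effort": joint torques, N m; "ee_pos": TCP position; "ee_rot": TCP orientation; "ft_force": force on the tool from outside, world axes, zero at the start; "torque": the same for the moment, N m; "grip_width": finger opening in m; "grasp_force": force on a finger pad.
Only numpy, scipy, OpenCV 4.12 (cv2) and the standard library are available. Lean on these libraries where they do the work, as an engineer would, in place of code of your own. Each camera call takes 0.05 s, during which the arm holds its last target. There are 200 camera calls.

## Working session

There is one attempt and no reset: what is moved stays moved. The work goes in short steps, Python scripts to look and compute and a shell command to move; the robot and the scene stay as the last step left them, time stands still between calls to the robot, and variables do not carry over. Pictures are saved under pics/ and viewed, at most 14 in all, crops included, and the job is handed in when it is done.

```bash
mkdir -p pics; ls; python3 - <<'E'
from cell import monitor, optics, arm
import cv2
for n in("top","side"):
    c=optics.capture(n); cv2.imwrite(f"pics/{n}0.png",c["img"]); print({k:v for k,v in c.items() if k!="img"})
s=monitor.get_state(); print(s)
E
```

```text
pics
{'fx': 451.9903285254063, 'fy': 451.9903285254063, 'cx': 283.83100258378335, 'cy': 216.01150391999792, 'k1': -0.05717331414753348, 'cam_to_world': array([[ 0.00419582,  0.99635212, -0.08523412,  0.42842532],
       [-0.99996759,  0.00359473, -0.00720448,  0.03660959],
       [-0.00687181,  0.08526159,  0.9963349 ,  1.20820704],
       [ 0.        ,  0.        ,  0.        ,  1.        ]])}
{'fx': 537.4075899008028, 'fy': 537.4075899008028, 'cx': 280.5762253969738, 'cy': 206.7424415746269, 'k1': -0.01713676087310561, 'cam_to_world': array([[-0.99957866,  0.01926818, -0.02170784,  0.51426802],
       [-0.02873972, -0.55228217,  0.83316171,  1.19998507],
       [ 0.00406466,  0.83343455,  0.55260323,  0.82495867],
       [ 0.        ,  0.        ,  0.        ,  1.        ]])}
{'time': 0.1, 'qpos': array([ 1.19950971,  0.42663216,  0.07386929,  1.60656033, -0.03409923,
        1.11079573, -0.06707435]), 'joint_velocities': array([ 0.00090635, -0.0010638 ,  0.0017836 , -0.00016598, -0.00185659,
       -0.00090937,  0.00157839]), 'effort': array([ 8.15708481e-03, -9.37458014e+01,  3.67566772e+00, -4.55039477e+01,
       -4.87804029e-02,  1.67520752e-02,  9.03133628e-05]), 'ee_pos': array([ 0.14835429, -0.65808114,  0.20486336]), 'ee_rot': array([[ 9.75510603e-01,  2.19952160e-01, -3.31490624e-04],
       [ 2.19952394e-01, -9.75510002e-01,  1.08644660e-03],
       [-8.44061432e-05, -1.13275233e-03, -9.99999355e-01]]), 'ft_force': array([ 0.01810698, -1.04132467, -0.29595578]), 'torque': array([-0.0576171 ,  0.01302453,  0.01069636]), 'grasp_force': 0.0, 'grip_width': 0.09448793596706732}
```

View pics/top0.png

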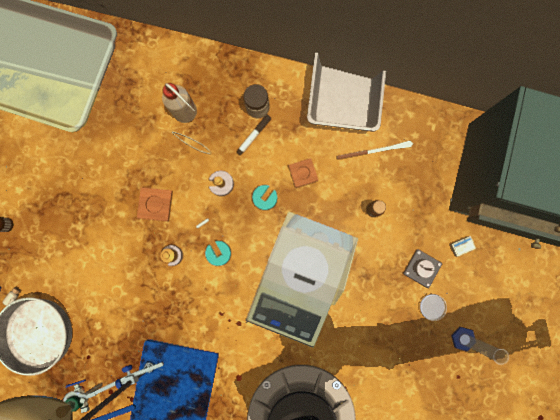

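View pics/side0.png

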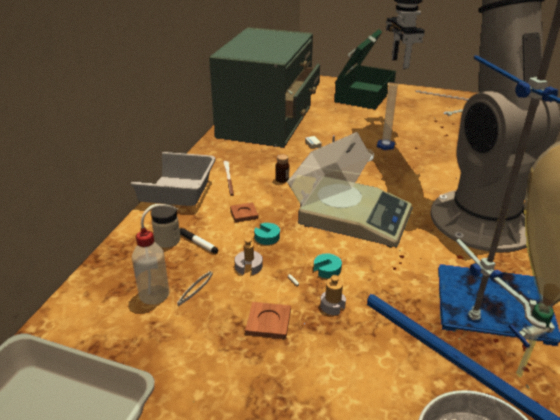

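Candidates: grey discs at top (221,183) and (171,255), each under a brass weight. The turquoise discs at (264,197) and (217,252) are look-alikes. Rests are at (155,205) (large) and (303,173) (small), the hanger is at (422,268) and the bottle at (377,207). I'll check these in a close crop.

```bash
cat > h.py <<'E'
from cell import monitor, optics, arm
import cv2, numpy as np
def K(c): return np.array([[c["fx"],0,c["cx"]],[0,c["fy"],c["cy"]],[0,0,1.]]), np.array([c["k1"],0,0,0,0.])
def p2w(c,px,z):
    k,d=K(c); u=cv2.undistortPoints(np.array(px,float).reshape(-1,1,2),k,d).reshape(-1,2)
    T=c["cam_to_world"]; r=np.c_[u[:,0],-u[:,1],-np.ones(len(u))]@T[:3,:3].T
    return T[:3,3]+r*((z-T[2,3])/r[:,2])[:,None]
def w2p(c,P):
    k,d=K(c); T=c["cam_to_world"]; R=np.diag([1,-1,-1.])@T[:3,:3].T
    return cv2.projectPoints(np.array(P,float).reshape(-1,1,3),cv2.Rodrigues(R)[0],-R@T[:3,3],k,d)[0].reshape(-1,2)
def crop(img,x,y,w,h,s): return cv2.resize(img[y:y+h,x:x+w],None,fx=s,fy=s,interpolation=cv2.INTER_CUBIC)
E
python3 - <<'E'
from h import *
a=cv2.imread("pics/top0.png"); b=cv2.imread("pics/side0.png")
p=[crop(a,130,145,80,60,5),0]
A=crop(a,191,150,65,65,6);B=crop(a,140,222,65,65,6)
C=crop(b,220,230,65,50,6);D=crop(b,305,265,65,50,6)
cv2.imwrite("pics/c1.png",np.vstack([np.hstack([A[:290],B[:290]]),np.hstack([C,D])])[:600])
A=crop(a,122,172,65,65,6);B=crop(a,270,140,65,65,6);C=crop(a,390,235,65,65,6);D=crop(a,345,175,65,65,6)
cv2.imwrite("pics/c2.png",cv2.resize(np.vstack([np.hstack([A,B]),np.hstack([C,D])]),(600,600)))
E
```

```text
(no output)
```

View pics/c1.png

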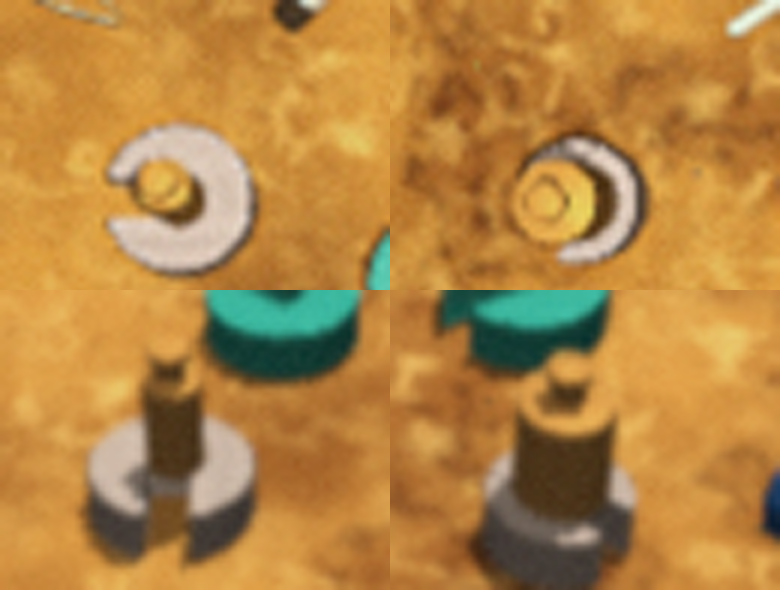

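View pics/c2.png

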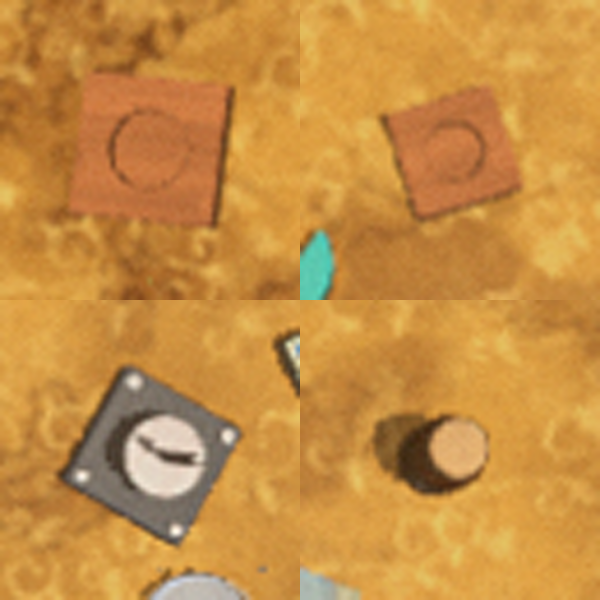

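Confirmed. The grey large disc at (221,183) carries the slim weight, with its slot facing image-left. The grey small disc at (172,255) carries the stout weight, with its slot facing lower-left. The turquoise discs stay out of it.

```bash
python3 - <<'E'
from h import *
c=optics.capture("top"); d=optics.capture("side"); f=6*600/780
def show(n,px,z,cam=c): print(n,np.round(p2w(cam,[px],z)[0]*1000,1))
show("large",(191+181/6,150+199/6),.024); show("slim body",(191+163.5/6,150+187/6),.066); 
show("small",(140+193/6,222+200/6),.024); show("stout body",(140+164/6,222+201/6),.066); show("stout knob",(140+157/6,222+201/6),.082)
show("wide c",(122+150/f,172+151/f),.014);show("wide sq",(122+151.5/f,172+149/f),.014)
show("narrow c",(270+156/f,140+152/f),.014);show("narrow sq",(270+153/f,140+152/f),.014)
for q in((130,382),(229,436),(176,530),(82,476)): show("screw",(390+q[0]/f,235+(q[1]-300)/f),.010)
show("carrier",(390+166/f,235+156/f),.030)
show("bottle",(345+158/f,175+148/f),.078)
# side: body tops (crop coords) of weights, carrier
show("S slim top",(220+173/6,230+(378-290)/6),.066,d); show("S stout top",(305+(566-390)/6,265+(408-290)/6),.066,d)
show("S large",(220+171/6,230+(470-290)/6),.024,d)
show("S small",(305+(560-390)/6,265+(487-290)/6),.024,d)
show("lid top guess",(372,135),.15,d)
cv2.imwrite("pics/c3.png",np.hstack([crop(d["img"],235,195,60,60,6),crop(d["img"],240,295,60,60,6)]))
E
```

```text
large [616.6 211.8  24. ]
slim body [615.1 213.1  66. ]
small [425.1 337.9  24. ]
stout body [424.7 339.5  66. ]
stout knob [424.7 338.2  82. ]
wide c [559.7 391.4  14. ]
wide sq [560.8 390.6  14. ]
narrow c [646.4  -7.7  14. ]
narrow sq [646.4  -5.9  14. ]
screw [ 434.4 -311.3   10. ]
screw [ 403.5 -368.1   10. ]
screw [ 350.  -336.4   10. ]
screw [ 380.7 -282.7   10. ]
carrier [ 392.7 -325.2   30. ]
bottle [ 548.6 -195.2   78. ]
S slim top [612.8 216.7  66. ]
S stout top [422.8 347.7  66. ]
S large [614.4 221.   24. ]
S small [422.2 342.7  24. ]
lid top guess [ 290.7 -197.   150. ]
```

View pics/c3.png

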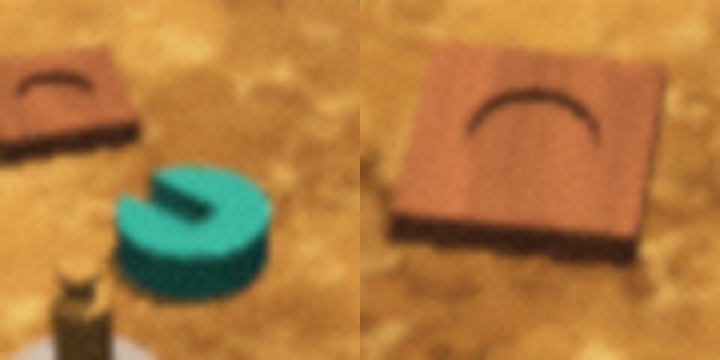

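```bash
python3 -m jog '[{"z":-60,"wz":6.35},{"z":-60,"wz":6.35},{"x":44,"y":-36},{"x":44,"y":-36},{"x":44,"y":-36},{"x":44,"y":-36},{"x":44,"y":-36},{}]'; python3 -c "
from h import *
print(monitor.get_state()['ee_rot'].round(3))"
```

```text
[[ 0.976  0.22  -0.   ]
 [ 0.22  -0.976  0.001]
 [-0.    -0.001 -1.   ]]invalid input
```

```bash
python3 -m jog '[{"x":0,"y":0,"z":-60,"wx":0,"wy":0,"wz":6.35,"jaw":0},{"x":0,"y":0,"z":-60,"wx":0,"wy":0,"wz":6.35,"jaw":0},{"x":44,"y":-36,"z":0,"wx":0,"wy":0,"wz":0,"jaw":0},{"x":44,"y":-36,"z":0,"wx":0,"wy":0,"wz":0,"jaw":0},{"x":44,"y":-36,"z":0,"wx":0,"wy":0,"wz":0,"jaw":0},{"x":44,"y":-36,"z":0,"wx":0,"wy":0,"wz":0,"jaw":0},{"x":44,"y":-36,"z":0,"wx":0,"wy":0,"wz":0,"jaw":0},{"x":0,"y":0,"z":0,"wx":0,"wy":0,"wz":0,"jaw":0}]'; python3 -c "
from h import *
print(monitor.get_state()['ee_rot'].round(3))"
```

```text
time: 1.2
ee_pos: [0.3724, -0.475, 0.3254]
ee_rot: [[1.0, 0.007, 0.001], [0.007, -1.0, 0.001], [0.001, -0.001, -1.0]]
ft_force: [-1.0, -1.0, 0.3]
grip_width: 0.0937
grasp_force: 0.0
[[ 1.     0.007  0.001]
 [ 0.007 -1.     0.001]
 [ 0.001 -0.001 -1.   ]]
```

```bash
python3 -m jog '[{"x":7,"y":-50,"z":0,"wx":0,"wy":0,"wz":0,"jaw":0},{"x":7,"y":-50,"z":0,"wx":0,"wy":0,"wz":0,"jaw":0},{"x":7,"y":-50,"z":0,"wx":0,"wy":0,"wz":0,"jaw":0},{"x":25,"y":-57,"z":0,"wx":0,"wy":0,"wz":0,"jaw":0},{"x":25,"y":-57,"z":0,"wx":0,"wy":0,"wz":0,"jaw":0},{"x":25,"y":-57,"z":0,"wx":0,"wy":0,"wz":0,"jaw":0},{"x":25,"y":-57,"z":0,"wx":0,"wy":0,"wz":0,"jaw":0},{"x":25,"y":-57,"z":0,"wx":0,"wy":0,"wz":0,"jaw":0}]'; python3 -m jog '[{"x":19,"y":-51,"z":0,"wx":0,"wy":0,"wz":0,"jaw":0},{"x":19,"y":-51,"z":0,"wx":0,"wy":0,"wz":0,"jaw":0},{"x":19,"y":-51,"z":0,"wx":0,"wy":0,"wz":0,"jaw":0},{"x":19,"y":-51,"z":0,"wx":0,"wy":0,"wz":0,"jaw":0},{"x":19,"y":-51,"z":0,"wx":0,"wy":0,"wz":0,"jaw":0},{"x":0,"y":0,"z":60,"wx":0,"wy":0,"wz":0,"jaw":0},{"x":0,"y":0,"z":60,"wx":0,"wy":0,"wz":0,"jaw":0},{"x":0,"y":0,"z":0,"wx":0,"wy":0,"wz":0,"jaw":0}]'
```

```text
time: 2.2
ee_pos: [0.5148, -0.0426, 0.3257]
ee_rot: [[1.0, -0.001, 0.0], [-0.001, -1.0, -0.0], [0.0, 0.0, -1.0]]
ft_force: [1.6, -1.6, 0.1]
grip_width: 0.0942
grasp_force: 0.0
time: 3.2
ee_pos: [0.6076, 0.2095, 0.2016]
ee_rot: [[1.0, -0.001, -0.007], [-0.001, -1.0, -0.003], [-0.007, 0.003, -1.0]]
ft_force: [-0.0, 0.2, 0.5]
grip_width: 0.094
grasp_force: 0.0
```

```bash
python3 -m jog '[{"x":4,"y":-3,"z":0,"wx":0,"wy":0,"wz":0,"jaw":0},{"x":0,"y":0,"z":40,"wx":0,"wy":0,"wz":0,"jaw":0},{"x":0,"y":0,"z":40,"wx":0,"wy":0,"wz":0,"jaw":0},{"x":0,"y":0,"z":40,"wx":0,"wy":0,"wz":0,"jaw":0},{"x":0,"y":0,"z":25,"wx":0,"wy":0,"wz":0,"jaw":0},{"x":0,"y":0,"z":0,"wx":0,"wy":0,"wz":0,"jaw":0},{"x":0,"y":0,"z":0,"wx":0,"wy":0,"wz":0,"jaw":0},{"x":0,"y":0,"z":0,"wx":0,"wy":0,"wz":0,"jaw":0}]'; python3 - <<'E'
from h import *
d=optics.capture("side");c=optics.capture("top")
a=crop(d["img"],200,170,100,110,4);b=crop(c["img"],170,130,100,110,4)
cv2.imwrite("pics/g1.png",np.hstack([a,b]))
E
```

```text
time: 4.2
ee_pos: [0.6146, 0.215, 0.0626]
ee_rot: [[1.0, -0.0, 0.003], [-0.0, -1.0, 0.001], [0.003, -0.001, -1.0]]
ft_force: [1.0, -0.1, 0.1]
grip_width: 0.0939
grasp_force: 0.0
```

View pics/g1.png

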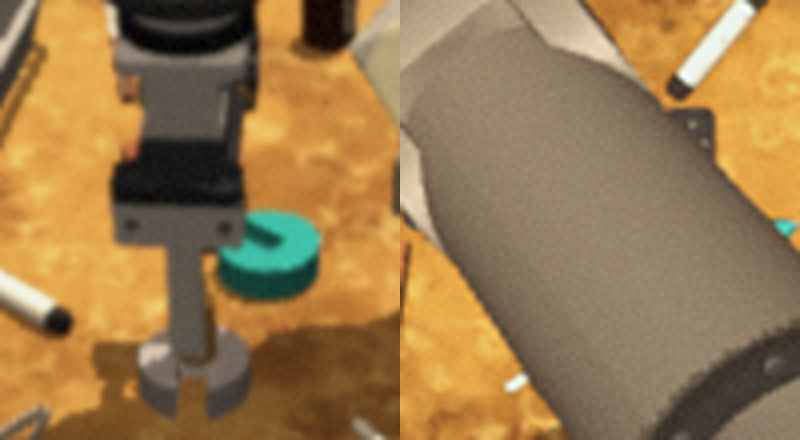

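The side view shows the finger centred over the slim weight and the disc at crop (195,340). The top view is blocked by the arm. Next I descend 26 mm, close and lift.

```bash
python3 -m jog '[{"x":0,"y":1,"z":14,"wx":0,"wy":0,"wz":0,"jaw":0},{"x":0,"y":0,"z":12,"wx":0,"wy":0,"wz":0,"jaw":0},{"x":0,"y":0,"z":0,"wx":0,"wy":0,"wz":0,"jaw":120},{"x":0,"y":0,"z":0,"wx":0,"wy":0,"wz":0,"jaw":255},{"x":0,"y":0,"z":0,"wx":0,"wy":0,"wz":0,"jaw":255},{"x":0,"y":0,"z":0,"wx":0,"wy":0,"wz":0,"jaw":255},{"x":0,"y":0,"z":0,"wx":0,"wy":0,"wz":0,"jaw":255},{"x":0,"y":0,"z":0,"wx":0,"wy":0,"wz":0,"jaw":255}]'
```

```text
time: 5.3
ee_pos: [0.6134, 0.2136, 0.0346]
ee_rot: [[1.0, 0.0, 0.0], [0.0, -1.0, 0.0], [0.0, -0.0, -1.0]]
ft_force: [0.3, 0.4, -0.8]
grip_width: 0.0373
grasp_force: 0.0
```

```bash
python3 -m jog '[{"x":0,"y":0,"z":0,"wx":0,"wy":0,"wz":0,"jaw":255},{"x":0,"y":0,"z":0,"wx":0,"wy":0,"wz":0,"jaw":255},{"x":0,"y":0,"z":0,"wx":0,"wy":0,"wz":0,"jaw":255},{"x":0,"y":0,"z":0,"wx":0,"wy":0,"wz":0,"jaw":255},{"x":0,"y":0,"z":-10,"wx":0,"wy":0,"wz":0,"jaw":255},{"x":0,"y":0,"z":-40,"wx":0,"wy":0,"wz":0,"jaw":255},{"x":0,"y":0,"z":-40,"wx":0,"wy":0,"wz":0,"jaw":255},{"x":0,"y":0,"z":0,"wx":0,"wy":0,"wz":0,"jaw":255}]'
```

```text
time: 6.3
ee_pos: [0.6151, 0.2144, 0.1283]
ee_rot: [[1.0, -0.0, 0.005], [-0.0, -1.0, 0.002], [0.005, -0.002, -1.0]]
ft_force: [-0.7, -1.1, -2.0]
grip_width: 0.0233
grasp_force: 30.0
```

```bash
python3 -m jog '[{"x":8,"y":55,"z":0,"wx":0,"wy":0,"wz":0,"jaw":255},{"x":8,"y":55,"z":0,"wx":0,"wy":0,"wz":0,"jaw":255},{"x":8,"y":55,"z":0,"wx":0,"wy":0,"wz":0,"jaw":255},{"x":8,"y":55,"z":0,"wx":0,"wy":0,"wz":0,"jaw":255},{"x":0,"y":0,"z":35,"wx":0,"wy":0,"wz":0,"jaw":255},{"x":0,"y":0,"z":35,"wx":0,"wy":0,"wz":0,"jaw":255},{"x":0,"y":0,"z":0,"wx":0,"wy":0,"wz":0,"jaw":255},{"x":0,"y":0,"z":0,"wx":0,"wy":0,"wz":0,"jaw":255}]';  python3 - <<'E'
from h import *
d=optics.capture("side");c=optics.capture("top");s=monitor.get_state()
print(s["ee_pos"].round(4), w2p(d,[[.6464,-.0065,.014]])-[205,150])
cv2.imwrite("pics/g2.png",crop(d["img"],205,150,80,80,6))
E
```

```text
time: 7.3
ee_pos: [0.6459, -0.0061, 0.0555]
ee_rot: [[1.0, 0.0, 0.001], [0.0, -1.0, 0.0], [0.001, -0.0, -1.0]]
ft_force: [0.2, 0.1, -1.0]
grip_width: 0.0234
grasp_force: 30.0
[ 0.6463 -0.0061  0.056 ] [[38.41679833 59.33103421]]
```

View pics/g2.png

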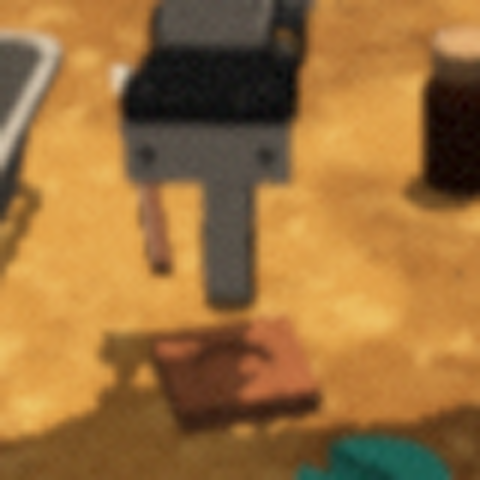

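```bash
python3 -m jog '[{"x":0,"y":0,"z":18,"wx":0,"wy":0,"wz":0,"jaw":255},{"x":0,"y":0,"z":12,"wx":0,"wy":0,"wz":0,"jaw":255},{"x":0,"y":0,"z":6,"wx":0,"wy":0,"wz":0,"jaw":255},{"x":0,"y":0,"z":0,"wx":0,"wy":0,"wz":0,"jaw":255},{"x":0,"y":0,"z":0,"wx":0,"wy":0,"wz":0,"jaw":255},{"x":0,"y":0,"z":0,"wx":0,"wy":0,"wz":0,"jaw":0},{"x":0,"y":0,"z":0,"wx":0,"wy":0,"wz":0,"jaw":0},{"x":0,"y":0,"z":0,"wx":0,"wy":0,"wz":0,"jaw":0}]'
```

```text
time: 8.4
ee_pos: [0.6455, -0.0064, 0.0186]
ee_rot: [[1.0, 0.0, 0.0], [0.0, -1.0, 0.0], [0.0, -0.0, -1.0]]
ft_force: [-0.8, -0.9, 0.2]
grip_width: 0.0498
grasp_force: 0.0
```

```bash
python3 -m jog '[{"x":0,"y":0,"z":-50,"wx":0,"wy":0,"wz":0,"jaw":0},{"x":0,"y":0,"z":-50,"wx":0,"wy":0,"wz":0,"jaw":0},{"x":0,"y":0,"z":-20,"wx":0,"wy":0,"wz":0,"jaw":0},{"x":-7,"y":-54,"z":0,"wx":0,"wy":0,"wz":0,"jaw":0},{"x":-8,"y":-55,"z":0,"wx":0,"wy":0,"wz":0,"jaw":0},{"x":-7,"y":-54,"z":0,"wx":0,"wy":0,"wz":0,"jaw":0},{"x":-8,"y":-55,"z":0,"wx":0,"wy":0,"wz":0,"jaw":0},{"x":0,"y":0,"z":0,"wx":0,"wy":0,"wz":0,"jaw":0}]';  python3 - <<'E'
from h import *
d=optics.capture("side");c=optics.capture("top");s=monitor.get_state()
print(s["qpos"].round(2))
cv2.imwrite("pics/g3.png",np.hstack([crop(d["img"],205,170,100,110,4),crop(c["img"],260,140,90,110,4)]))
E
```

```text
time: 9.4
ee_pos: [0.6134, 0.2171, 0.1381]
ee_rot: [[1.0, 0.007, -0.001], [0.007, -1.0, 0.002], [-0.001, -0.002, -1.0]]
ft_force: [-0.0, -0.7, -0.6]
grip_width: 0.094
grasp_force: 0.0
[-0.05  0.5  -0.51  1.7   0.28  1.02 -2.23]
```

View pics/g3.png

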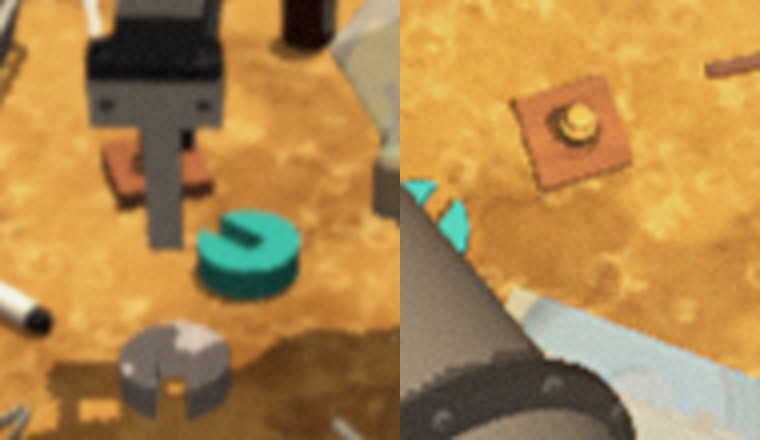

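The slim weight stands upright in the narrow rest at crop (577,122), and the large disc is clear with its slot facing the side camera. Next I turn the tool 90° and test the sign on joint 7.

```bash
python3 -m jog '[{"x":0,"y":0,"z":0,"wx":0,"wy":0,"wz":10,"jaw":0},{"x":0,"y":0,"z":0,"wx":0,"wy":0,"wz":10,"jaw":0},{"x":0,"y":0,"z":0,"wx":0,"wy":0,"wz":0,"jaw":0},{"x":0,"y":0,"z":0,"wx":0,"wy":0,"wz":0,"jaw":0},{"x":0,"y":0,"z":0,"wx":0,"wy":0,"wz":0,"jaw":0},{"x":0,"y":0,"z":0,"wx":0,"wy":0,"wz":0,"jaw":0},{"x":0,"y":0,"z":0,"wx":0,"wy":0,"wz":0,"jaw":0},{"x":0,"y":0,"z":0,"wx":0,"wy":0,"wz":0,"jaw":0}]';  python3 - <<'E'
from h import *
print(monitor.get_state()["qpos"].round(2))
d=optics.capture("side")
# large disc top centre: projected predictions vs outline
P=np.array([[.6155+.033*np.cos(t),.2125+.033*np.sin(t),.024] for t in np.linspace(0,6.28,60)])
im=crop(d["img"],220,235,60,50,10)
for q in w2p(d,P): cv2.circle(im,(int((q[0]-220+.5)*10),int((q[1]-235+.5)*10)),2,(0,0,255),-1)
cv2.imwrite("pics/g4.png",im)
E
```

```text
time: 10.5
ee_pos: [0.6154, 0.2116, 0.1385]
ee_rot: [[0.94, -0.342, 0.0], [-0.342, -0.94, 0.0], [-0.0, -0.0, -1.0]]
ft_force: [0.1, 0.1, -0.3]
grip_width: 0.0942
grasp_force: 0.0
[-0.11  0.48 -0.43  1.7   0.23  1.01 -2.54]
```

View pics/g4.png

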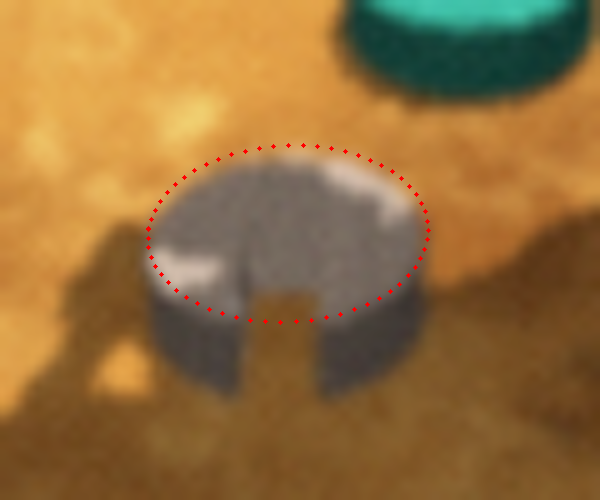

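Joint 7 needs the other sense of rotation, so I'm turning -110°.

```bash
python3 -m jog '[{"x":0,"y":0,"z":0,"wx":0,"wy":0,"wz":-10,"jaw":0},{"x":0,"y":0,"z":0,"wx":0,"wy":0,"wz":-10,"jaw":0},{"x":0,"y":0,"z":0,"wx":0,"wy":0,"wz":-10,"jaw":0},{"x":0,"y":0,"z":0,"wx":0,"wy":0,"wz":-10,"jaw":0},{"x":0,"y":0,"z":0,"wx":0,"wy":0,"wz":-10,"jaw":0},{"x":0,"y":0,"z":0,"wx":0,"wy":0,"wz":-10,"jaw":0},{"x":0,"y":0,"z":0,"wx":0,"wy":0,"wz":-10,"jaw":0},{"x":0,"y":0,"z":0,"wx":0,"wy":0,"wz":-10,"jaw":0}]'; python3 -m jog '[{"x":0,"y":0,"z":0,"wx":0,"wy":0,"wz":-10,"jaw":0},{"x":0,"y":0,"z":0,"wx":0,"wy":0,"wz":-10,"jaw":0},{"x":0,"y":0,"z":0,"wx":0,"wy":0,"wz":-10,"jaw":0},{"x":0,"y":0,"z":40,"wx":0,"wy":0,"wz":0,"jaw":0},{"x":0,"y":0,"z":40,"wx":0,"wy":0,"wz":0,"jaw":0},{"x":0,"y":0,"z":0,"wx":0,"wy":0,"wz":0,"jaw":0},{"x":0,"y":0,"z":0,"wx":0,"wy":0,"wz":0,"jaw":0},{"x":0,"y":0,"z":0,"wx":0,"wy":0,"wz":0,"jaw":0}]'; python3 - <<'E'
from h import *
print(monitor.get_state()["qpos"].round(2))
E
```

```text
time: 11.55
ee_pos: [0.6154, 0.2116, 0.1386]
ee_rot: [[0.495, 0.869, 0.0], [0.869, -0.495, 0.0], [0.0, 0.0, -1.0]]
ft_force: [-0.4, -0.3, 0.4]
grip_width: 0.094
grasp_force: 0.0
time: 12.55
ee_pos: [0.6163, 0.2121, 0.0604]
ee_rot: [[-0.0, 1.0, 0.002], [1.0, 0.0, 0.001], [0.001, 0.002, -1.0]]
ft_force: [0.1, -0.5, 0.2]
grip_width: 0.0938
grasp_force: 0.0
[ 0.14  0.67 -0.8   1.74  0.57  0.98 -0.88]
```

```bash
python3 -m jog '[{"x":1,"y":0,"z":25,"wx":0,"wy":0,"wz":0,"jaw":0},{"x":0,"y":0,"z":20,"wx":0,"wy":0,"wz":0,"jaw":0},{"x":0,"y":0,"z":11,"wx":0,"wy":0,"wz":0,"jaw":0},{"x":0,"y":0,"z":0,"wx":0,"wy":0,"wz":0,"jaw":255},{"x":0,"y":0,"z":0,"wx":0,"wy":0,"wz":0,"jaw":255},{"x":0,"y":0,"z":0,"wx":0,"wy":0,"wz":0,"jaw":255},{"x":0,"y":0,"z":0,"wx":0,"wy":0,"wz":0,"jaw":255},{"x":0,"y":0,"z":0,"wx":0,"wy":0,"wz":0,"jaw":255}]'
```

```text
time: 13.55
ee_pos: [0.6155, 0.2126, 0.0026]
ee_rot: [[-0.0, 1.0, 0.0], [1.0, 0.0, 0.0], [0.0, 0.0, -1.0]]
ft_force: [1.4, 0.3, -0.9]
grip_width: 0.0654
grasp_force: 30.0
```

```bash
python3 -m jog '[{"x":0,"y":0,"z":-30,"wx":0,"wy":0,"wz":0,"jaw":255},{"x":0,"y":0,"z":-60,"wx":0,"wy":0,"wz":0,"jaw":255},{"x":0,"y":0,"z":-60,"wx":0,"wy":0,"wz":0,"jaw":255},{"x":0,"y":0,"z":-60,"wx":0,"wy":0,"wz":0,"jaw":255},{"x":0,"y":0,"z":-60,"wx":0,"wy":0,"wz":0,"jaw":255},{"x":-30,"y":-12,"z":-30,"wx":0,"wy":0,"wz":0,"jaw":255},{"x":-54,"y":-22,"z":0,"wx":0,"wy":0,"wz":0,"jaw":255},{"x":-54,"y":-22,"z":0,"wx":0,"wy":0,"wz":0,"jaw":255}]'; python3 -m jog '[{"x":-54,"y":-22,"z":0,"wx":0,"wy":0,"wz":0,"jaw":255},{"x":-54,"y":-22,"z":0,"wx":0,"wy":0,"wz":0,"jaw":255},{"x":-54,"y":-22,"z":0,"wx":0,"wy":0,"wz":0,"jaw":255},{"x":-54,"y":-22,"z":0,"wx":0,"wy":0,"wz":0,"jaw":255},{"x":-54,"y":-22,"z":0,"wx":0,"wy":0,"wz":0,"jaw":255},{"x":-54,"y":-22,"z":0,"wx":0,"wy":0,"wz":0,"jaw":255},{"x":-54,"y":-22,"z":0,"wx":0,"wy":0,"wz":0,"jaw":255},{"x":0,"y":0,"z":0,"wx":0,"wy":0,"wz":0,"jaw":255}]'; python3 - <<'E'
from h import *
print(monitor.get_state()["qpos"].round(2))
E
```

```text
time: 14.55
ee_pos: [0.5583, 0.0733, 0.3023]
ee_rot: [[-0.001, 1.0, -0.0], [1.0, 0.001, -0.0], [-0.0, -0.0, -1.0]]
ft_force: [1.1, -1.7, -4.2]
grip_width: 0.0659
grasp_force: 30.0
time: 15.55
ee_pos: [0.4027, -0.3073, 0.3018]
ee_rot: [[0.006, 1.0, -0.001], [1.0, -0.006, 0.0], [0.0, -0.001, -1.0]]
ft_force: [0.2, 1.4, -4.1]
grip_width: 0.0656
grasp_force: 30.0
[ 1.2   0.13 -0.73  1.82  0.09  1.23  0.44]
```

```bash
python3 -m jog '[{"x":-17,"y":-10,"z":0,"wx":0,"wy":0,"wz":0,"jaw":255},{"x":0,"y":0,"z":0,"wx":0,"wy":0,"wz":10,"jaw":255},{"x":0,"y":0,"z":0,"wx":0,"wy":0,"wz":10,"jaw":255},{"x":0,"y":0,"z":0,"wx":0,"wy":0,"wz":10,"jaw":255},{"x":0,"y":0,"z":0,"wx":0,"wy":0,"wz":10,"jaw":255},{"x":0,"y":0,"z":0,"wx":0,"wy":0,"wz":10,"jaw":255},{"x":0,"y":0,"z":0,"wx":0,"wy":0,"wz":10,"jaw":255},{"x":0,"y":0,"z":0,"wx":0,"wy":0,"wz":10,"jaw":255}]'; python3 -m jog '[{"x":0,"y":0,"z":0,"wx":0,"wy":0,"wz":10,"jaw":255},{"x":0,"y":0,"z":0,"wx":0,"wy":0,"wz":10,"jaw":255},{"x":0,"y":0,"z":50,"wx":0,"wy":0,"wz":0,"jaw":255},{"x":0,"y":0,"z":50,"wx":0,"wy":0,"wz":0,"jaw":255},{"x":0,"y":0,"z":50,"wx":0,"wy":0,"wz":0,"jaw":255},{"x":0,"y":0,"z":30,"wx":0,"wy":0,"wz":0,"jaw":255},{"x":0,"y":0,"z":0,"wx":0,"wy":0,"wz":0,"jaw":255},{"x":0,"y":0,"z":0,"wx":0,"wy":0,"wz":0,"jaw":255}]'; python3 - <<'E'
from h import *
s=monitor.get_state();print(s["qpos"].round(2))
d=optics.capture("side");c=optics.capture("top")
p=s["ee_pos"]; print(w2p(c,[[.392,-.3246,.088],[.392,-.3246,.03],p])-[380,220],w2p(d,[[.392,-.3246,.088],p])-[290,60])
cv2.imwrite("pics/h1.png",np.hstack([crop(c["img"],380,220,90,100,4),crop(d["img"],290,60,100,100,4)]))
E
```

```text
time: 16.55
ee_pos: [0.3955, -0.3195, 0.3023]
ee_rot: [[0.941, 0.338, -0.0], [0.338, -0.941, 0.0], [-0.0, -0.001, -1.0]]
ft_force: [0.1, -0.1, -4.3]
grip_width: 0.0651
grasp_force: 30.0
time: 17.55
ee_pos: [0.3962, -0.3204, 0.1237]
ee_rot: [[1.0, 0.001, 0.001], [0.001, -1.0, -0.001], [0.001, 0.001, -1.0]]
ft_force: [-0.9, -0.1, -2.6]
grip_width: 0.0655
grasp_force: 30.0
[ 1.04  0.3  -0.57  2.03  0.21  0.87 -1.21]
[[52.85955105 49.80488653]
 [45.72897272 49.07665308]
 [55.85216532 48.53045175]] [[42.86608925 74.43901565]
 [42.2372311  64.48233132]]
```

View pics/h1.png

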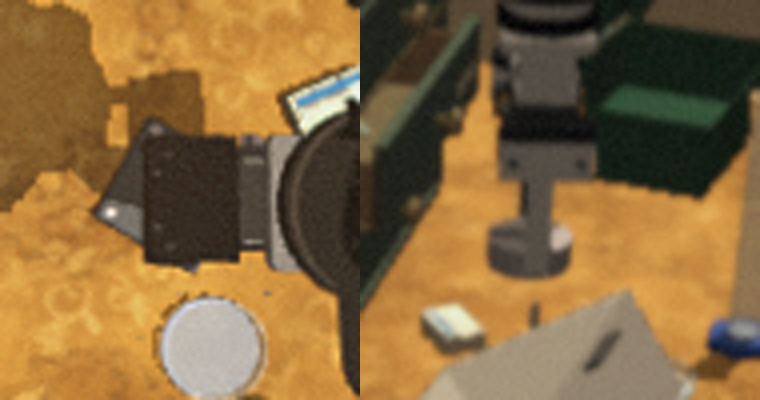

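The rod tip shows at side crop (535,305), below and close to the held disc centred at (530,240). I shift by the residual and lower to just above it.

```bash
python3 -m jog '[{"x":-5,"y":4,"z":0,"wx":0,"wy":0,"wz":0,"jaw":255},{"x":0,"y":0,"z":20,"wx":0,"wy":0,"wz":0,"jaw":255},{"x":0,"y":0,"z":8,"wx":0,"wy":0,"wz":0,"jaw":255},{"x":0,"y":0,"z":0,"wx":0,"wy":0,"wz":0,"jaw":255},{"x":0,"y":0,"z":0,"wx":0,"wy":0,"wz":0,"jaw":255},{"x":0,"y":0,"z":0,"wx":0,"wy":0,"wz":0,"jaw":255},{"x":0,"y":0,"z":0,"wx":0,"wy":0,"wz":0,"jaw":255},{"x":0,"y":0,"z":0,"wx":0,"wy":0,"wz":0,"jaw":255}]'
```

```text
time: 18.65
ee_pos: [0.3905, -0.3244, 0.0946]
ee_rot: [[1.0, 0.0, 0.0], [0.0, -1.0, -0.0], [0.0, 0.0, -1.0]]
ft_force: [0.6, -0.1, -2.3]
grip_width: 0.0656
grasp_force: 30.0
```

```bash
python3 -m jog '[{"x":0,"y":0,"z":5,"wx":0,"wy":0,"wz":0,"jaw":255},{"x":0,"y":0,"z":5,"wx":0,"wy":0,"wz":0,"jaw":255},{"x":0,"y":0,"z":5,"wx":0,"wy":0,"wz":0,"jaw":255},{"x":0,"y":0,"z":5,"wx":0,"wy":0,"wz":0,"jaw":255},{"x":0,"y":0,"z":0,"wx":0,"wy":0,"wz":0,"jaw":255},{"x":0,"y":0,"z":0,"wx":0,"wy":0,"wz":0,"jaw":255},{"x":0,"y":0,"z":0,"wx":0,"wy":0,"wz":0,"jaw":255},{"x":0,"y":0,"z":0,"wx":0,"wy":0,"wz":0,"jaw":255}]'
```

```text
time: 19.65
ee_pos: [0.3905, -0.3245, 0.0746]
ee_rot: [[1.0, 0.0, 0.0], [0.0, -1.0, -0.0], [0.0, 0.0, -1.0]]
ft_force: [-0.0, 0.1, -3.6]
grip_width: 0.0657
grasp_force: 30.0
```

Free over the rod. I lower the remaining 41 mm and release.

```bash
python3 -m jog '[{"x":0,"y":0,"z":12,"wx":0,"wy":0,"wz":0,"jaw":255},{"x":0,"y":0,"z":12,"wx":0,"wy":0,"wz":0,"jaw":255},{"x":0,"y":0,"z":10,"wx":0,"wy":0,"wz":0,"jaw":255},{"x":0,"y":0,"z":4,"wx":0,"wy":0,"wz":0,"jaw":255},{"x":0,"y":0,"z":2,"wx":0,"wy":0,"wz":0,"jaw":255},{"x":0,"y":0,"z":1,"wx":0,"wy":0,"wz":0,"jaw":255},{"x":0,"y":0,"z":0,"wx":0,"wy":0,"wz":0,"jaw":255},{"x":0,"y":0,"z":0,"wx":0,"wy":0,"wz":0,"jaw":255}]'
```

```text
time: 20.65
ee_pos: [0.3905, -0.3245, 0.0337]
ee_rot: [[1.0, 0.0, 0.0], [0.0, -1.0, -0.0], [0.0, 0.0, -1.0]]
ft_force: [0.9, -1.1, -2.5]
grip_width: 0.0656
grasp_force: 30.0
```

```bash
python3 -m jog '[{"x":0,"y":0,"z":1,"wx":0,"wy":0,"wz":0,"jaw":255},{"x":0,"y":0,"z":0,"wx":0,"wy":0,"wz":0,"jaw":0},{"x":0,"y":0,"z":0,"wx":0,"wy":0,"wz":0,"jaw":0},{"x":0,"y":0,"z":0,"wx":0,"wy":0,"wz":0,"jaw":0},{"x":0,"y":0,"z":0,"wx":0,"wy":0,"wz":0,"jaw":0},{"x":0,"y":0,"z":0,"wx":0,"wy":0,"wz":0,"jaw":0},{"x":0,"y":0,"z":-10,"wx":0,"wy":0,"wz":0,"jaw":0},{"x":0,"y":0,"z":-30,"wx":0,"wy":0,"wz":0,"jaw":0}]'; python3 -m jog '[{"x":0,"y":0,"z":-60,"wx":0,"wy":0,"wz":0,"jaw":0},{"x":0,"y":0,"z":-60,"wx":0,"wy":0,"wz":0,"jaw":0},{"x":0,"y":0,"z":-60,"wx":0,"wy":0,"wz":0,"jaw":0},{"x":0,"y":0,"z":-50,"wx":0,"wy":0,"wz":0,"jaw":0},{"x":30,"y":-50,"z":0,"wx":0,"wy":0,"wz":0,"jaw":0},{"x":30,"y":-50,"z":0,"wx":0,"wy":0,"wz":0,"jaw":0},{"x":30,"y":-50,"z":0,"wx":0,"wy":0,"wz":0,"jaw":0},{"x":30,"y":-50,"z":0,"wx":0,"wy":0,"wz":0,"jaw":0}]'
```

```text
time: 21.65
ee_pos: [0.3899, -0.3238, 0.0725]
ee_rot: [[1.0, 0.0, -0.002], [0.0, -1.0, 0.002], [-0.002, -0.002, -1.0]]
ft_force: [-0.4, -0.2, 0.5]
grip_width: 0.0944
grasp_force: 0.0
time: 22.65
ee_pos: [0.5109, -0.1226, 0.3035]
ee_rot: [[1.0, -0.0, 0.001], [-0.0, -1.0, -0.001], [0.001, 0.001, -1.0]]
ft_force: [0.4, -0.3, 0.5]
grip_width: 0.0941
grasp_force: 0.0
```

```bash
python3 -m jog '[{"x":0,"y":0,"z":0,"wx":0,"wy":0,"wz":-10,"jaw":0},{"x":0,"y":0,"z":0,"wx":0,"wy":0,"wz":-10,"jaw":0},{"x":0,"y":0,"z":0,"wx":0,"wy":0,"wz":-10,"jaw":0},{"x":0,"y":0,"z":0,"wx":0,"wy":0,"wz":-10,"jaw":0},{"x":0,"y":0,"z":0,"wx":0,"wy":0,"wz":-10,"jaw":0},{"x":0,"y":0,"z":0,"wx":0,"wy":0,"wz":-10,"jaw":0},{"x":0,"y":0,"z":0,"wx":0,"wy":0,"wz":-10,"jaw":0},{"x":0,"y":0,"z":0,"wx":0,"wy":0,"wz":-10,"jaw":0}]'; python3 -m jog '[{"x":0,"y":0,"z":0,"wx":0,"wy":0,"wz":-10,"jaw":0},{"x":0,"y":0,"z":0,"wx":0,"wy":0,"wz":-10,"jaw":0},{"x":0,"y":0,"z":0,"wx":0,"wy":0,"wz":-10,"jaw":0},{"x":0,"y":0,"z":0,"wx":0,"wy":0,"wz":-10,"jaw":0},{"x":0,"y":0,"z":0,"wx":0,"wy":0,"wz":-10,"jaw":0},{"x":0,"y":0,"z":0,"wx":0,"wy":0,"wz":-5,"jaw":0},{"x":0,"y":0,"z":0,"wx":0,"wy":0,"wz":0,"jaw":0},{"x":0,"y":0,"z":0,"wx":0,"wy":0,"wz":0,"jaw":0}]'; python3 - <<'E'
from h import *
s=monitor.get_state();print(s["qpos"].round(2)); R=s["ee_rot"]
print((R.T@(np.array([.4245,.339,.30])-s["ee_pos"])*1000).round(1))
c=optics.capture("top"); d=optics.capture("side")
cv2.imwrite("pics/h2.png",np.hstack([crop(c["img"],380,220,90,90,4),crop(c["img"],135,220,90,90,4)]))
E
```

```text
time: 23.65
ee_pos: [0.5102, -0.1242, 0.3031]
ee_rot: [[0.168, 0.986, 0.0], [0.986, -0.168, -0.0], [-0.0, 0.0, -1.0]]
ft_force: [0.5, -0.4, 0.4]
grip_width: 0.094
grasp_force: 0.0
time: 24.65
ee_pos: [0.5103, -0.1244, 0.3028]
ee_rot: [[-0.706, 0.709, 0.0], [0.709, 0.706, -0.0], [-0.0, -0.0, -1.0]]
ft_force: [-0.3, -0.3, 0.1]
grip_width: 0.0941
grasp_force: 0.0
[ 1.09  0.25 -1.13  1.77  0.24  1.27  0.68]
[388.9 266.2   2.6]
```

View pics/h2.png

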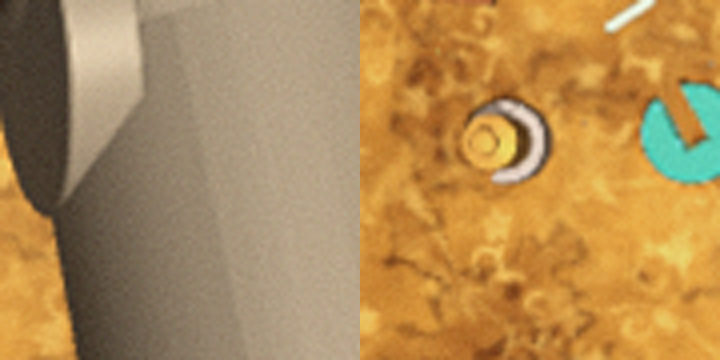

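The hanger is hidden by the arm. The stout weight on the small disc is unchanged at crop (488,143). Moving there.

```bash
python3 -m jog '[{"x":49,"y":33,"z":0,"wx":0,"wy":0,"wz":0,"jaw":0},{"x":49,"y":33,"z":0,"wx":0,"wy":0,"wz":0,"jaw":0},{"x":49,"y":33,"z":0,"wx":0,"wy":0,"wz":0,"jaw":0},{"x":49,"y":33,"z":0,"wx":0,"wy":0,"wz":0,"jaw":0},{"x":0,"y":0,"z":0,"wx":0,"wy":0,"wz":0,"jaw":0},{"x":0,"y":0,"z":0,"wx":0,"wy":0,"wz":0,"jaw":0},{"x":0,"y":0,"z":0,"wx":0,"wy":0,"wz":0,"jaw":0},{"x":0,"y":0,"z":0,"wx":0,"wy":0,"wz":0,"jaw":0}]'; python3 - <<'E'
from h import *
s=monitor.get_state();print(s["qpos"].round(2)); R=s["ee_rot"]
print((R.T@(np.array([.4245,.339,.30])-s["ee_pos"])*1000).round(1))
E
```

```text
time: 25.75
ee_pos: [0.4654, 0.1065, 0.3024]
ee_rot: [[-0.706, 0.709, -0.0], [0.709, 0.706, 0.0], [0.0, 0.0, -1.0]]
ft_force: [0.1, -0.3, 0.0]
grip_width: 0.094
grasp_force: 0.0
[ 0.75  0.13 -1.18  1.86  0.13  1.24  0.32]
[193.6 135.1   2.5]
```

```bash
python3 -m jog '[{"x":40,"y":28,"z":0,"wx":0,"wy":0,"wz":0,"jaw":0},{"x":40,"y":28,"z":0,"wx":0,"wy":0,"wz":0,"jaw":0},{"x":40,"y":28,"z":0,"wx":0,"wy":0,"wz":0,"jaw":0},{"x":40,"y":28,"z":0,"wx":0,"wy":0,"wz":0,"jaw":0},{"x":33,"y":23,"z":0,"wx":0,"wy":0,"wz":0,"jaw":0},{"x":0,"y":0,"z":0,"wx":0,"wy":0,"wz":0,"jaw":0},{"x":0,"y":0,"z":0,"wx":0,"wy":0,"wz":0,"jaw":0},{"x":0,"y":0,"z":0,"wx":0,"wy":0,"wz":0,"jaw":0}]'; python3 - <<'E'
from h import *
s=monitor.get_state();print(s["qpos"].round(2)); R=s["ee_rot"]
print((R.T@(np.array([.4245,.339,.30])-s["ee_pos"])*1000).round(1))
E
```

```text
time: 26.75
ee_pos: [0.4249, 0.3381, 0.3024]
ee_rot: [[-0.706, 0.709, 0.0], [0.709, 0.706, -0.0], [-0.0, -0.0, -1.0]]
ft_force: [0.2, 0.1, 0.4]
grip_width: 0.0939
grasp_force: 0.0
[ 0.17  0.32 -1.17  1.73  0.3   1.3  -0.28]
[0.9 0.3 2.4]
```

```bash
python3 -m jog '[{"x":1,"y":0,"z":50,"wx":0,"wy":0,"wz":0,"jaw":0},{"x":0,"y":0,"z":50,"wx":0,"wy":0,"wz":0,"jaw":0},{"x":0,"y":0,"z":50,"wx":0,"wy":0,"wz":0,"jaw":0},{"x":0,"y":0,"z":40,"wx":0,"wy":0,"wz":0,"jaw":0},{"x":0,"y":0,"z":20,"wx":0,"wy":0,"wz":0,"jaw":0},{"x":0,"y":0,"z":0,"wx":0,"wy":0,"wz":0,"jaw":0},{"x":0,"y":0,"z":0,"wx":0,"wy":0,"wz":0,"jaw":0},{"x":0,"y":0,"z":0,"wx":0,"wy":0,"wz":0,"jaw":0}]'; python3 - <<'E'
from h import *
s=monitor.get_state();print(s["qpos"].round(2))
d=optics.capture("side")
p=s["ee_pos"]; print(w2p(d,[p,[.4245,.339,.082]])-[290,220])
cv2.imwrite("pics/s1.png",crop(d["img"],290,220,90,90,6))
E
```

```text
time: 27.75
ee_pos: [0.4241, 0.3406, 0.0939]
ee_rot: [[-0.707, 0.707, 0.002], [0.707, 0.707, 0.001], [-0.001, 0.002, -1.0]]
ft_force: [-0.5, -0.0, -0.6]
grip_width: 0.0942
grasp_force: 0.0
[-0.    0.54 -1.01  1.96  0.56  0.95 -0.5 ]
[[44.3014638  52.2846275 ]
 [43.74851432 56.12363567]]
```

View pics/s1.png

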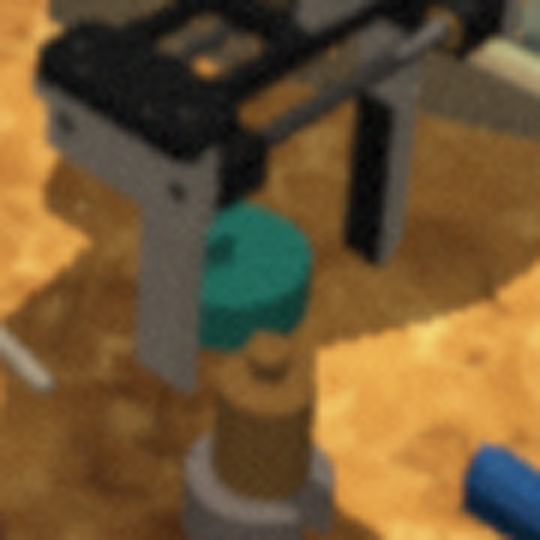

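Fingertips straddle the stout knob at crop (269,345), well centred. Descend and grip.

```bash
python3 -m jog '[{"x":0,"y":0,"z":30,"wx":0,"wy":0,"wz":0,"jaw":0},{"x":0,"y":0,"z":20,"wx":0,"wy":0,"wz":0,"jaw":0},{"x":0,"y":0,"z":8,"wx":0,"wy":0,"wz":0,"jaw":0},{"x":0,"y":0,"z":0,"wx":0,"wy":0,"wz":0,"jaw":255},{"x":0,"y":0,"z":0,"wx":0,"wy":0,"wz":0,"jaw":255},{"x":0,"y":0,"z":0,"wx":0,"wy":0,"wz":0,"jaw":255},{"x":0,"y":0,"z":0,"wx":0,"wy":0,"wz":0,"jaw":255},{"x":0,"y":0,"z":0,"wx":0,"wy":0,"wz":0,"jaw":255}]';python3 -m jog '[{"x":0,"y":0,"z":0,"wx":0,"wy":0,"wz":0,"jaw":255},{"x":0,"y":0,"z":0,"wx":0,"wy":0,"wz":0,"jaw":255},{"x":0,"y":0,"z":0,"wx":0,"wy":0,"wz":0,"jaw":255},{"x":0,"y":0,"z":0,"wx":0,"wy":0,"wz":0,"jaw":255},{"x":0,"y":0,"z":0,"wx":0,"wy":0,"wz":0,"jaw":255},{"x":0,"y":0,"z":0,"wx":0,"wy":0,"wz":0,"jaw":255},{"x":0,"y":0,"z":0,"wx":0,"wy":0,"wz":0,"jaw":255},{"x":0,"y":0,"z":0,"wx":0,"wy":0,"wz":0,"jaw":255}]'
```

```text
time: 28.8
ee_pos: [0.4235, 0.3402, 0.0347]
ee_rot: [[-0.707, 0.707, 0.0], [0.707, 0.707, 0.0], [-0.0, 0.0, -1.0]]
ft_force: [-0.6, 0.2, -0.4]
grip_width: 0.0473
grasp_force: 0.0
time: 29.8
ee_pos: [0.4235, 0.3403, 0.0346]
ee_rot: [[-0.707, 0.707, 0.0], [0.707, 0.707, 0.0], [0.0, 0.0, -1.0]]
ft_force: [2.2, 2.4, 2.3]
grip_width: 0.0356
grasp_force: 30.0
```

```bash
python3 -m jog '[{"x":0,"y":0,"z":-20,"wx":0,"wy":0,"wz":0,"jaw":255},{"x":0,"y":0,"z":-40,"wx":0,"wy":0,"wz":0,"jaw":255},{"x":-20,"y":44,"z":0,"wx":0,"wy":0,"wz":0,"jaw":255},{"x":-20,"y":44,"z":0,"wx":0,"wy":0,"wz":0,"jaw":255},{"x":-20,"y":44,"z":0,"wx":0,"wy":0,"wz":0,"jaw":255},{"x":0,"y":0,"z":20,"wx":0,"wy":0,"wz":0,"jaw":255},{"x":0,"y":0,"z":0,"wx":0,"wy":0,"wz":0,"jaw":255},{"x":0,"y":0,"z":0,"wx":0,"wy":0,"wz":0,"jaw":255}]'; python3 - <<'E'
from h import *
s=monitor.get_state();print(s["qpos"].round(2))
R=s["ee_rot"]
print((R.T@(np.array([.5602,.391,.0188])-s["ee_pos"])*1000).round(1))
d=optics.capture("side")
p=s["ee_pos"]; print(w2p(d,[p-[0,0,.01],[.5602,.391,.014]])-[225,240])
cv2.imwrite("pics/s2.png",crop(d["img"],225,240,90,100,6))
E
```

```text
time: 30.8
ee_pos: [0.5582, 0.391, 0.0753]
ee_rot: [[-0.708, 0.706, -0.0], [0.706, 0.708, -0.0], [0.0, -0.0, -1.0]]
ft_force: [0.5, 0.6, -3.8]
grip_width: 0.0356
grasp_force: 30.0
[-0.09  0.74 -0.9   1.65  0.65  1.08 -0.41]
[-1.4  1.4 56.5]
[[43.90078435 57.74193314]
 [43.16426101 75.85759664]]
```

View pics/s2.png

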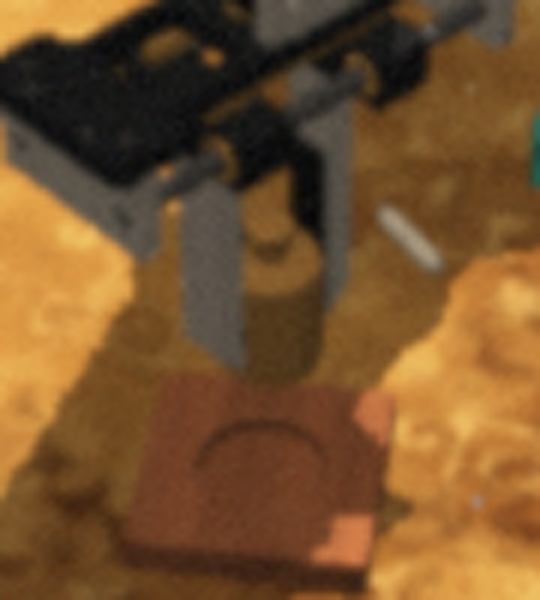

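The stout body sits over the well, within about 2 mm: body at crop x 270, well at x 262. I nudge it and lower.

```bash
python3 -m jog '[{"x":-2,"y":2,"z":20,"wx":0,"wy":0,"wz":0,"jaw":255},{"x":0,"y":0,"z":20,"wx":0,"wy":0,"wz":0,"jaw":255},{"x":0,"y":0,"z":10,"wx":0,"wy":0,"wz":0,"jaw":255},{"x":0,"y":0,"z":4,"wx":0,"wy":0,"wz":0,"jaw":255},{"x":0,"y":0,"z":2,"wx":0,"wy":0,"wz":0,"jaw":255},{"x":0,"y":0,"z":0,"wx":0,"wy":0,"wz":0,"jaw":255},{"x":0,"y":0,"z":0,"wx":0,"wy":0,"wz":0,"jaw":255},{"x":0,"y":0,"z":0,"wx":0,"wy":0,"wz":0,"jaw":255}]'
```

```text
time: 31.85
ee_pos: [0.5622, 0.3911, 0.0188]
ee_rot: [[-0.707, 0.707, 0.0], [0.707, 0.707, 0.0], [-0.0, 0.0, -1.0]]
ft_force: [-0.1, -0.2, -2.5]
grip_width: 0.0356
grasp_force: 30.0
```

```bash
python3 -m jog '[{"x":0,"y":0,"z":0,"wx":0,"wy":0,"wz":0,"jaw":0},{"x":0,"y":0,"z":0,"wx":0,"wy":0,"wz":0,"jaw":0},{"x":0,"y":0,"z":0,"wx":0,"wy":0,"wz":0,"jaw":0},{"x":0,"y":0,"z":0,"wx":0,"wy":0,"wz":0,"jaw":0},{"x":0,"y":0,"z":-10,"wx":0,"wy":0,"wz":0,"jaw":0},{"x":0,"y":0,"z":-30,"wx":0,"wy":0,"wz":0,"jaw":0},{"x":0,"y":0,"z":-50,"wx":0,"wy":0,"wz":0,"jaw":0},{"x":0,"y":0,"z":-50,"wx":0,"wy":0,"wz":0,"jaw":0}]'; python3 -m jog '[{"x":20,"y":-45,"z":0,"wx":0,"wy":0,"wz":0,"jaw":0},{"x":20,"y":-45,"z":0,"wx":0,"wy":0,"wz":0,"jaw":0},{"x":20,"y":-44,"z":0,"wx":0,"wy":0,"wz":0,"jaw":0},{"x":0,"y":0,"z":0,"wx":0,"wy":0,"wz":0,"jaw":0},{"x":0,"y":0,"z":0,"wx":0,"wy":0,"wz":0,"jaw":0},{"x":0,"y":0,"z":0,"wx":0,"wy":0,"wz":0,"jaw":0},{"x":0,"y":0,"z":0,"wx":0,"wy":0,"wz":0,"jaw":0},{"x":0,"y":0,"z":0,"wx":0,"wy":0,"wz":0,"jaw":0}]'; python3 - <<'E'
from h import *
d=optics.capture("side"); c=optics.capture("top")
im=crop(d["img"],300,265,65,55,8)
P=np.array([[.425+.027*np.cos(t),.339+.027*np.sin(t),.024] for t in np.linspace(0,6.28,40)]+[[.425-.027*.707*k,.339+.027*.707*k,.024] for k in(0,.5,1)])
for q in w2p(d,P): cv2.circle(im,(int((q[0]-300+.5)*8),int((q[1]-265+.5)*8)),1,(0,0,255),-1)
t=crop(c["img"],120,165,80,110,4)
im=np.hstack([im,t[:440,:270]])
cv2.imwrite("pics/s3.png",im)
E
```

```text
time: 32.85
ee_pos: [0.5617, 0.3911, 0.1606]
ee_rot: [[-0.707, 0.707, -0.0], [0.707, 0.707, 0.0], [0.0, 0.0, -1.0]]
ft_force: [1.3, -0.1, -0.4]
grip_width: 0.0941
grasp_force: 0.0
time: 33.85
ee_pos: [0.4249, 0.339, 0.1584]
ee_rot: [[-0.707, 0.707, -0.001], [0.707, 0.707, 0.0], [0.001, -0.0, -1.0]]
ft_force: [-0.4, -0.0, 0.3]
grip_width: 0.0936
grasp_force: 0.0
```

View pics/s3.png

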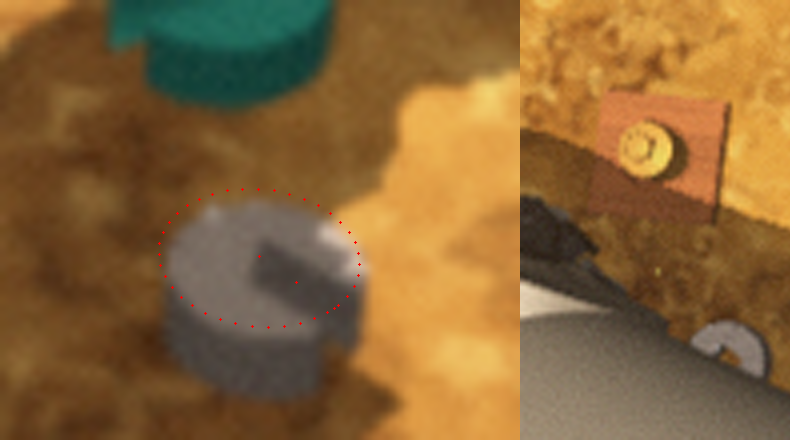

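The stout weight stands in the wide rest at crop (647,150). The small disc is clear at crop (265,271), with its slot at about 140°. Shift 1.5 mm along the slot and descend.

```bash
python3 -m jog '[{"x":1.5,"y":0.5,"z":40,"wx":0,"wy":0,"wz":-3,"jaw":0},{"x":0,"y":0,"z":40,"wx":0,"wy":0,"wz":-3,"jaw":0},{"x":0,"y":0,"z":30,"wx":0,"wy":0,"wz":0,"jaw":0},{"x":0,"y":0,"z":20,"wx":0,"wy":0,"wz":0,"jaw":0},{"x":0,"y":0,"z":0,"wx":0,"wy":0,"wz":0,"jaw":0},{"x":0,"y":0,"z":0,"wx":0,"wy":0,"wz":0,"jaw":0},{"x":0,"y":0,"z":0,"wx":0,"wy":0,"wz":0,"jaw":0},{"x":0,"y":0,"z":0,"wx":0,"wy":0,"wz":0,"jaw":0}]'
```

```text
time: 34.95
ee_pos: [0.4245, 0.3403, 0.0292]
ee_rot: [[-0.777, 0.629, 0.001], [0.629, 0.777, 0.0], [-0.001, 0.001, -1.0]]
ft_force: [0.2, 0.6, -0.5]
grip_width: 0.0938
grasp_force: 0.0
```

```bash
python3 -m jog '[{"x":0,"y":0,"z":16,"wx":0,"wy":0,"wz":0,"jaw":0},{"x":0,"y":0,"z":10,"wx":0,"wy":0,"wz":0,"jaw":0},{"x":0,"y":0,"z":0,"wx":0,"wy":0,"wz":0,"jaw":255},{"x":0,"y":0,"z":0,"wx":0,"wy":0,"wz":0,"jaw":255},{"x":0,"y":0,"z":0,"wx":0,"wy":0,"wz":0,"jaw":255},{"x":0,"y":0,"z":0,"wx":0,"wy":0,"wz":0,"jaw":255},{"x":0,"y":0,"z":0,"wx":0,"wy":0,"wz":0,"jaw":255},{"x":0,"y":0,"z":0,"wx":0,"wy":0,"wz":0,"jaw":255}]'
```

```text
time: 35.95
ee_pos: [0.4243, 0.3403, 0.0027]
ee_rot: [[-0.777, 0.629, 0.0], [0.629, 0.777, 0.0], [-0.0, 0.0, -1.0]]
ft_force: [1.4, 1.3, 2.7]
grip_width: 0.0531
grasp_force: 30.0
```

```bash
python3 -m jog '[{"x":0,"y":0,"z":-30,"wx":0,"wy":0,"wz":0,"jaw":255},{"x":0,"y":0,"z":-60,"wx":0,"wy":0,"wz":0,"jaw":255},{"x":0,"y":0,"z":-60,"wx":0,"wy":0,"wz":0,"jaw":255},{"x":0,"y":0,"z":-60,"wx":0,"wy":0,"wz":0,"jaw":255},{"x":0,"y":0,"z":-60,"wx":0,"wy":0,"wz":0,"jaw":255},{"x":0,"y":0,"z":-35,"wx":0,"wy":0,"wz":0,"jaw":255},{"x":0,"y":0,"z":0,"wx":0,"wy":0,"wz":0,"jaw":255},{"x":0,"y":0,"z":0,"wx":0,"wy":0,"wz":0,"jaw":255}]'; python3 -m jog '[{"x":-45,"y":-38,"z":0,"wx":0,"wy":0,"wz":0,"jaw":255},{"x":-45,"y":-38,"z":0,"wx":0,"wy":0,"wz":0,"jaw":255},{"x":-45,"y":-38,"z":0,"wx":0,"wy":0,"wz":0,"jaw":255},{"x":-45,"y":-38,"z":0,"wx":0,"wy":0,"wz":0,"jaw":255},{"x":0,"y":0,"z":0,"wx":0,"wy":0,"wz":0,"jaw":255},{"x":0,"y":0,"z":0,"wx":0,"wy":0,"wz":0,"jaw":255},{"x":0,"y":0,"z":0,"wx":0,"wy":0,"wz":0,"jaw":255},{"x":0,"y":0,"z":0,"wx":0,"wy":0,"wz":0,"jaw":255}]'; python3 - <<'E'
from h import *
s=monitor.get_state();print(s["qpos"].round(2)); R=s["ee_rot"]
for t in([.51,-.124,.305],[.3908,-.3245,.305]): print((R.T@(np.array(t)-s["ee_pos"])*1000).round(1))
E
```

```text
time: 36.95
ee_pos: [0.4238, 0.3394, 0.3062]
ee_rot: [[-0.777, 0.629, -0.001], [0.629, 0.777, -0.001], [-0.0, -0.002, -1.0]]
ft_force: [0.6, 0.5, -3.6]
grip_width: 0.0532
grasp_force: 30.0
time: 37.95
ee_pos: [0.468, 0.1098, 0.3073]
ee_rot: [[-0.778, 0.628, -0.0], [0.628, 0.778, 0.0], [0.001, 0.0, -1.0]]
ft_force: [-0.4, 0.4, -3.6]
grip_width: 0.0532
grasp_force: 30.0
[ 0.7   0.12 -1.12  1.84  0.12  1.25  0.43]
[-179.4 -155.7    2.2]
[-212.5 -386.6    2.2]
```

```bash
python3 -m jog '[{"x":-45,"y":-39,"z":0,"wx":0,"wy":0,"wz":0,"jaw":255},{"x":-45,"y":-39,"z":0,"wx":0,"wy":0,"wz":0,"jaw":255},{"x":-45,"y":-39,"z":0,"wx":0,"wy":0,"wz":0,"jaw":255},{"x":-45,"y":-39,"z":0,"wx":0,"wy":0,"wz":0,"jaw":255},{"x":-8,"y":-50,"z":0,"wx":0,"wy":0,"wz":0,"jaw":255},{"x":-8,"y":-50,"z":0,"wx":0,"wy":0,"wz":0,"jaw":255},{"x":0,"y":0,"z":0,"wx":0,"wy":0,"wz":0,"jaw":255},{"x":0,"y":0,"z":0,"wx":0,"wy":0,"wz":0,"jaw":255}]'; python3 - <<'E'
from h import *
s=monitor.get_state();print(s["qpos"].round(2)); R=s["ee_rot"]
for t in([.3908,-.3245,.305],): print((R.T@(np.array(t)-s["ee_pos"])*1000).round(1))
E
```

```text
time: 38.95
ee_pos: [0.46, -0.2128, 0.3075]
ee_rot: [[-0.778, 0.629, 0.0], [0.629, 0.778, 0.0], [0.0, 0.0, -1.0]]
ft_force: [0.2, -0.8, -3.7]
grip_width: 0.053
grasp_force: 30.0
[ 1.14  0.15 -0.91  1.8   0.12  1.25  1.09]
[ -16.4 -130.4    2.4]
```

```bash
python3 -m jog '[{"x":-5.5,"y":-43.5,"z":0,"wx":0,"wy":0,"wz":0,"jaw":255},{"x":-5.5,"y":-43.5,"z":0,"wx":0,"wy":0,"wz":0,"jaw":255},{"x":-5.5,"y":-43.5,"z":0,"wx":0,"wy":0,"wz":0,"jaw":255},{"x":0,"y":0,"z":50,"wx":0,"wy":0,"wz":0,"jaw":255},{"x":0,"y":0,"z":50,"wx":0,"wy":0,"wz":0,"jaw":255},{"x":0,"y":0,"z":50,"wx":0,"wy":0,"wz":0,"jaw":255},{"x":0,"y":0,"z":0,"wx":0,"wy":0,"wz":0,"jaw":255},{"x":0,"y":0,"z":0,"wx":0,"wy":0,"wz":0,"jaw":255}]'; python3 - <<'E'
from h import *
s=monitor.get_state();print(s["qpos"].round(2)); R=s["ee_rot"]
for t in([.3908,-.3245,.0950],): print((R.T@(np.array(t)-s["ee_pos"])*1000).round(1))
E
```

```text
time: 39.95
ee_pos: [0.3919, -0.325, 0.1593]
ee_rot: [[-0.778, 0.628, 0.002], [0.628, 0.778, -0.001], [-0.002, 0.001, -1.0]]
ft_force: [-0.3, -0.9, -1.9]
grip_width: 0.0538
grasp_force: 30.0
[ 1.25  0.3  -0.79  1.98  0.26  0.96  1.22]
[ 1.3 -0.4 64.2]
```

```bash
python3 -m jog '[{"x":1,"y":0,"z":30,"wx":0,"wy":0,"wz":0,"jaw":255},{"x":0,"y":0,"z":25,"wx":0,"wy":0,"wz":0,"jaw":255},{"x":0,"y":0,"z":8,"wx":0,"wy":0,"wz":0,"jaw":255},{"x":0,"y":0,"z":0,"wx":0,"wy":0,"wz":0,"jaw":255},{"x":0,"y":0,"z":0,"wx":0,"wy":0,"wz":0,"jaw":255},{"x":0,"y":0,"z":0,"wx":0,"wy":0,"wz":0,"jaw":255},{"x":0,"y":0,"z":0,"wx":0,"wy":0,"wz":0,"jaw":255},{"x":0,"y":0,"z":0,"wx":0,"wy":0,"wz":0,"jaw":255}]'; python3 -m jog '[{"x":0,"y":0,"z":4,"wx":0,"wy":0,"wz":0,"jaw":255},{"x":0,"y":0,"z":4,"wx":0,"wy":0,"wz":0,"jaw":255},{"x":0,"y":0,"z":4,"wx":0,"wy":0,"wz":0,"jaw":255},{"x":0,"y":0,"z":0,"wx":0,"wy":0,"wz":0,"jaw":255},{"x":0,"y":0,"z":0,"wx":0,"wy":0,"wz":0,"jaw":255},{"x":0,"y":0,"z":0,"wx":0,"wy":0,"wz":0,"jaw":255},{"x":0,"y":0,"z":0,"wx":0,"wy":0,"wz":0,"jaw":255},{"x":0,"y":0,"z":0,"wx":0,"wy":0,"wz":0,"jaw":255}]'
```

```text
time: 40.95
ee_pos: [0.3895, -0.3248, 0.0946]
ee_rot: [[-0.777, 0.629, 0.0], [0.629, 0.777, -0.0], [-0.0, 0.0, -1.0]]
ft_force: [0.5, -0.8, -3.2]
grip_width: 0.0534
grasp_force: 30.0
time: 41.95
ee_pos: [0.3896, -0.3247, 0.0826]
ee_rot: [[-0.777, 0.629, 0.0], [0.629, 0.777, -0.0], [-0.0, 0.0, -1.0]]
ft_force: [-0.4, -0.2, -2.8]
grip_width: 0.0534
grasp_force: 30.0
```

```bash
python3 -m jog '[{"x":0,"y":0,"z":6,"wx":0,"wy":0,"wz":0,"jaw":255},{"x":0,"y":0,"z":6,"wx":0,"wy":0,"wz":0,"jaw":255},{"x":0,"y":0,"z":6,"wx":0,"wy":0,"wz":0,"jaw":255},{"x":0,"y":0,"z":4,"wx":0,"wy":0,"wz":0,"jaw":255},{"x":0,"y":0,"z":2,"wx":0,"wy":0,"wz":0,"jaw":255},{"x":0,"y":0,"z":1,"wx":0,"wy":0,"wz":0,"jaw":255},{"x":0,"y":0,"z":0,"wx":0,"wy":0,"wz":0,"jaw":255},{"x":0,"y":0,"z":0,"wx":0,"wy":0,"wz":0,"jaw":255}]'
```

```text
time: 42.95
ee_pos: [0.3896, -0.3248, 0.0576]
ee_rot: [[-0.777, 0.629, 0.0], [0.629, 0.777, -0.0], [-0.0, -0.0, -1.0]]
ft_force: [-0.5, 1.0, -3.6]
grip_width: 0.0535
grasp_force: 30.0
```

```bash
python3 -m jog '[{"x":0,"y":0,"z":1,"wx":0,"wy":0,"wz":0,"jaw":255},{"x":0,"y":0,"z":0,"wx":0,"wy":0,"wz":0,"jaw":0},{"x":0,"y":0,"z":0,"wx":0,"wy":0,"wz":0,"jaw":0},{"x":0,"y":0,"z":0,"wx":0,"wy":0,"wz":0,"jaw":0},{"x":0,"y":0,"z":0,"wx":0,"wy":0,"wz":0,"jaw":0},{"x":0,"y":0,"z":0,"wx":0,"wy":0,"wz":0,"jaw":0},{"x":0,"y":0,"z":-10,"wx":0,"wy":0,"wz":0,"jaw":0},{"x":0,"y":0,"z":-30,"wx":0,"wy":0,"wz":0,"jaw":0}]'; python3 -m jog '[{"x":0,"y":0,"z":-60,"wx":0,"wy":0,"wz":0,"jaw":0},{"x":0,"y":0,"z":-60,"wx":0,"wy":0,"wz":0,"jaw":0},{"x":0,"y":0,"z":-60,"wx":0,"wy":0,"wz":0,"jaw":0},{"x":0,"y":0,"z":-30,"wx":0,"wy":0,"wz":0,"jaw":0},{"x":8,"y":55,"z":0,"wx":0,"wy":0,"wz":0,"jaw":0},{"x":8,"y":55,"z":0,"wx":0,"wy":0,"wz":0,"jaw":0},{"x":8,"y":55,"z":0,"wx":0,"wy":0,"wz":0,"jaw":0},{"x":8,"y":55,"z":0,"wx":0,"wy":0,"wz":0,"jaw":0}]'; python3 -m jog '[{"x":45,"y":38,"z":0,"wx":0,"wy":0,"wz":0,"jaw":0},{"x":45,"y":38,"z":0,"wx":0,"wy":0,"wz":0,"jaw":0},{"x":45,"y":38,"z":0,"wx":0,"wy":0,"wz":0,"jaw":0},{"x":45,"y":38,"z":0,"wx":0,"wy":0,"wz":0,"jaw":0},{"x":45,"y":38,"z":0,"wx":0,"wy":0,"wz":0,"jaw":0},{"x":45,"y":38,"z":0,"wx":0,"wy":0,"wz":0,"jaw":0},{"x":0,"y":0,"z":0,"wx":0,"wy":0,"wz":0,"jaw":0},{"x":0,"y":0,"z":0,"wx":0,"wy":0,"wz":0,"jaw":0}]'
python3 - <<'E'
from h import *
c=optics.capture("top"); hsv=cv2.cvtColor(c["img"],cv2.COLOR_BGR2HSV)
x0,y0=400,242
sub=hsv[y0:y0+52,x0:x0+56]
# pale grey (disc top) map, and expected centres
for r in range(0,52,1): print("".join("#" if s<70 and v>120 else ("o" if s<90 else ".") for h,s,v in sub[r]))
print(w2p(c,[[.3908,-.3245,.078],[.3908,-.3245,.054],[.3908-.0216,-.3245+.0162,.078],[.4238,-.3245,.054]])-[x0,y0])
E
```

```text
time: 43.95
ee_pos: [0.389, -0.3241, 0.0965]
ee_rot: [[-0.777, 0.629, -0.001], [0.629, 0.777, 0.002], [0.002, 0.001, -1.0]]
ft_force: [0.2, 0.2, 0.4]
grip_width: 0.0944
grasp_force: 0.0
time: 44.95
ee_pos: [0.5036, -0.1319, 0.3074]
ee_rot: [[-0.777, 0.629, 0.001], [0.629, 0.777, -0.001], [-0.001, -0.0, -1.0]]
ft_force: [0.7, 0.5, -0.3]
grip_width: 0.0939
grasp_force: 0.0
time: 45.95
ee_pos: [0.4365, 0.2134, 0.3068]
ee_rot: [[-0.778, 0.629, 0.0], [0.629, 0.778, -0.0], [-0.0, -0.0, -1.0]]
ft_force: [-0.1, -0.7, 0.0]
grip_width: 0.0942
grasp_force: 0.0
.......................................................#
.....................................................###
....................................................####
....................................................##o.
....................................................o###
.....................................................###
.....................................................o##
......................................................o#
.................o#o..................................o#
................o####o.........
[... 1828 characters left out ...]
.....................
......................oo#######.........................
.......................ooo####..........................
.........................oo##...........................
...........................oo...........................
........................................................
........................................................
........................................................
........................................................
........................................................
........................................................
[[31.54812429 28.15721902]
 [28.56369103 27.84244557]
 [25.2719927  36.86727649]
 [28.31731549 14.85658974]]
```

```bash
python3 - <<'E'
from h import *
c=optics.capture("top")
hsv=cv2.cvtColor(c["img"],cv2.COLOR_BGR2HSV)
for n,x0,y0,P in(("stout",138,190,[.560,.391]),("slim",290,158,[.6464,-.0065])):
    sub=hsv[y0:y0+30,x0:x0+30]; m=(sub[...,0]>14)&(sub[...,0]<32)&(sub[...,2]>130)
    lab=cv2.connectedComponentsWithStats(m.astype(np.uint8))
    e=w2p(c,[P+[.05]])[0]-[x0,y0]
    print(n,"exp",e.round(1),[(s[4],np.round(q,1)) for s,q in zip(lab[2][1:],lab[3][1:]) if s[4]>15])
a=cv2.imread("pics/top0.png").astype(int)[190:225,360:395]; b=c["img"][190:225,360:395].astype(int)
print("bottle diff",abs(a-b).mean())
E
```

```text
stout exp [12.6 13.1] [(np.int32(499), array([ 9.3, 17.8])), (np.int32(59), array([20.5, 15.4]))]
slim exp [13.9 12.4] [(np.int32(286), array([19.7, 12.7])), (np.int32(71), array([14.5, 12.1])), (np.int32(50), array([ 1.3, 23.4]))]
bottle diff 3.4536054421768707
```

```bash
python3 -c "
from h import *
print(arm.job_done())"
```

```text
the job is handed in; nothing more can be done
None
```

I handed the job in at about 46 s; the hand-in gave no verdict. By my last checks both weights stand in their own rests, the small disc lies on the large one over the rod with slots about 140° apart, and the amber bottle was not moved. The hanger and slim weight were checked by pixel measurement; the stout weight's last pixel check was unclear, so its placing rests on an earlier picture and the release pose.

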